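# Pin the strap clamp and find the socket for its nut

## Task

Push the strap clamp's headed hinge pin home until its head sits against the fork, so that the strap cannot kick up when it is tightened. Then try the sockets on the clamp nut (the hexagon nut nearer the hinge), smallest first: the right one is the smallest that goes fully down over the nut, and any that does not fit goes back upright into a hole of the wooden rack. Finish while still holding the right socket upright and fully seated on that nut, without letting go of it, and leave the pliers, screwdriver and brush where they lie.

Things in the scene. Friction and masses are not known exactly. Their poses are not given: they have to be found in the camera images.
- clamp: fixed strap clamp: grey base 175 x 80 x 18 mm (x = -35 to 140 mm) with a two-eared fork at one end; a steel strap (does not move) runs level from the fork along +x to a brass blank. Origin: on the bench under the hinge axis, mid-width; z up. Hinge axis along y at z = 57 mm; the ears' outer faces at y = +-23 mm, tops at z = 72 mm; strap top z = 64 mm.
- pin_head (a point): centre of the outer face of the hinge pin's head; y points out of the head. Loose steel pin: head 20 mm wide, 5 mm thick, shank 10 x 52 mm, in 12 mm holes. It lies along the hinge axis, entered from the clamp's +y side, 18 to 26 mm short of home; a few N along the clamp's -y push it in. Home, this point is at y = 28 mm in the clamp's frame.
- clamp_stud (a point): the place of the nut to work on: on the clamp's strap 60 mm from the hinge axis along the clamp's x, at the top of the washer (z = 67 mm), the level of both nuts' undersides. A socket that fits has 1 to 2 mm play over the flats, must be turned to the flats within about 7 degrees, and goes down till its mouth rests on the washer; one too small stops 12 mm higher, on the nut's top.
- nut_p: fixed steel hex nut, 12 mm high, on a 30 mm washer on the strap; size across flats NOT known (16 to 25 mm, the two nuts differ). Origin: centre of underside, z up, x square to a pair of flats. Top edge bevelled 1 mm; a 12 mm thread end stands 5 mm above it. The two nuts change places between starts: one at clamp_stud (the one to work on), one at the strap's nose, 52 mm farther from the hinge.
- nut_q: fixed steel hex nut, 12 mm high, on a 30 mm washer on the strap; size across flats NOT known (16 to 25 mm, the two nuts differ). Origin: centre of underside, z up, x square to a pair of flats. Top edge bevelled 1 mm; a 12 mm thread end stands 5 mm above it. The two nuts change places between starts: one at clamp_stud (the one to work on), one at the strap's nose, 52 mm farther from the hinge.
- socket_small_grip (a point): the smallest of three loose upright sockets, each with a dark knurled adapter on top. Point: centre of the adapter (30 mm across, 28 mm high), to grip by; z up, x square to a pair of hex flats. Mouth 54 mm below the point, facing down: hex opening 18.8 mm across flats, 22 mm deep. Socket body 27 mm across, 32 mm high; a neck parts it from the adapter. 0.09 to 0.15 kg.
- socket_medium_grip (a point): the middle one of three loose upright sockets, each with a dark knurled adapter on top. Point: centre of the adapter (30 mm across, 28 mm high), to grip by; z up, x square to a pair of hex flats. Mouth 54 mm below the point, facing down: hex opening 25.8 mm across flats, 22 mm deep. Socket body 34.5 mm across, 32 mm high; a neck parts it from the adapter. 0.11 to 0.19 kg.
- socket_large_grip (a point): the largest of three loose upright sockets, each with a dark knurled adapter on top. Point: centre of the adapter (30 mm across, 28 mm high), to grip by; z up, x square to a pair of hex flats. Mouth 54 mm below the point, facing down: hex opening 30.8 mm across flats, 22 mm deep. Socket body 40 mm across, 32 mm high; a neck parts it from the adapter. 0.17 kg.
- rack: wooden socket rack, fixed: block 184 x 64 x 70 mm, origin at the centre of its underside, x along its length, z up. Three round holes 46 mm across and 8 mm deep at x = -60, 0 and +60 mm, one socket standing in each, mouth down (its adapter point then 116 mm above the bench); which socket stands in which hole changes.
- polishing_motor: fixed green polishing motor standing between clamp and rack, an obstacle to go round in front of or over: 164 x 220 mm, 187 mm high, origin at the centre of its underside. Along y, either way, a felt wheel 130 mm across at 161 mm and a thin tapered spindle out to 250 mm, on an axis 117 mm high. A wall shelf hangs 0.62 m above the bench at the far right (world y below -0.41).
- pliers: loose pliers lying on the bench, 129 mm long; leave alone
- screwdriver: loose screwdriver lying on the bench, 143 mm long; leave alone
- brush: loose narrow wooden brush lying on the bench, 150 mm long; leave alone
Mind the look-alikes: they are no part of the job. Leave any blue or orange look-alike of the part that bears socket_small_grip alone.

How it is judged:
By the outcome, as a careful person would: the job done as asked, in the order asked, and still so for the second after the job is handed in, while the arm keeps its last pose, push and grip.
It also fails if it takes over 72 s, if anything falls off the work surface, if the arm or the gripper's body presses on something with over 40 N, if the wrist force passes 120 N, or if a joint passes its speed limit or range.

## Robot

A 7-joint arm with a two-finger parallel gripper is mounted at the origin on a cart in front of the work surface, level with it; the furniture and walls round the work are solid. World frame = base frame: x ahead of the robot, y to its left, z up, the work surface at z = 0. Lengths are in m, angles in rad, forces in N, time in s.
With the tool pointing down it reaches from about 0.425 to 1.025 m from the base axis. Payload 9.4 kg.
Tool frame: the origin (TCP) lies midway between the tips of the shut fingers; the grasp point (between the pads) lies manip.hold_point_z behind it (manip.hold_point_z is the distance from the TCP to the grasp point, in m); z points along the fingers, y is the line along which they close (so a half turn about z gives the same grasp; the last joint's range is limited). The gripper opens to 85 mm and grips with 20 to 120 N. Pads are 22 mm wide; open, the fingers measure 114 mm over their backs; the gripper's body (76 mm by 85 mm) begins 54 mm behind the grasp point. The pads swing forward as they close: fully open they stand 13 mm farther back than shut.
Start: joints at [-1.272, 0.599, -0.003, 1.599, 0.002, 0.943, -0.08], TCP at [0.266, 0.674, 0.231] pointing down, gripper open.
Joint ranges: [-2.57, 2.57], [-0.35, 1.97], [-1.29, 1.29], [0.11, 2.56], [-1.05, 4.19], [0.11, 1.86], [-2.63, 2.63]. Speed limits (rad/s): [2.22, 2.22, 3.01, 3.01, 3.14, 3.14, 3.14].

## Interface

Orientations are given as a unit quaternion [w, x, y, z].
In Python, from cell import manip, get_image, calibration gives the robot as it stands.
- The arm moves only by the tool play_rows, never from a script. Its argument "rows" is a list of rows, each a list of 5 numbers: the finger opening in m, from 0 to 0.0854, then the shift along the world's x, y, z in m, then the turn about the world's z in degrees. In form: [[gripper, dx, dy, dz, roll], ...]. A call has 1 to 5 rows; each row is the pose to reach, as a shift and turn from the pose commanded when the call began; what a row does not reach only later rows make up. A row lasts 1/8 s, in which the tool goes at most 62.5 mm and 10.7 degrees, less where a joint would pass 70% of its speed; a pose out of reach is approached as far as the arm can. A call with a gripper value outside its range is refused whole. The fingers move at their own pace and stop on an object; the grip force is fixed at half the most. Time passes only in rows, so rows that repeat a pose let the fingers close. It gives the time, the measured TCP pose, the force, the opening and the grip force at its end, in the units of the state.
- manip.read_state(): the state, without advancing time (a new reading comes with each control period).
- get_image(name): name is "scene" or "top"; returns the picture (480x640x3 uint8, blue, green, red); there is no depth.
- calibration(name): a dict with "fx", "fy", "cx", "cy" (pixels), "dist" ([k1, k2, p1, p2, k3] as OpenCV has them; the pictures are not rectified), "rvec" (rotation vector, rad) and "tvec" (3), from world to camera coordinates, as OpenCV has them. Camera axes: x right, y down, z forward; pixel columns grow to the right and rows downward; lengths in m; the calibration is good to about 2 mm. A picture is of the moment at which its call begins. calibration takes no time and is no camera call.
- manip.close_job(): hands the job in; it is judged then, once.
The state is a dict: "time": time; "qpos": joint angles; "joint_vel": joint speeds; "tau": joint torques, N m; "ee_pos": TCP position; "orientation": TCP orientation; "contact_force": force on the tool from outside, world axes, zero at the start; "ft_torque": the same for the moment, N m; "width": opening from 0.0 (shut) to 1.0 (fully open); "grip_force": force on a finger pad.
Only numpy, scipy, OpenCV 4.12 (cv2) and the standard library are available. Lean on these libraries where they do the work, as an engineer would, in place of code of your own. Each camera call takes 0.05 s, during which the arm holds its last target. There are 200 camera calls.

## Working session

There is one attempt and no reset: what is moved stays moved. The work goes in short steps, Python scripts to look and compute and a tool call to move; the robot and the scene stay as the last step left them, time stands still between calls to the robot, and variables do not carry over. Pictures are saved under pics/ and viewed, at most 10 in all, crops included, and the job is handed in when it is done.

Besides the shell and the picture viewer there is one more tool, called as name(argument=value, ...), one argument or row to a line, values as JSON. play_rows: Moves the arm, as the interface text tells. Its arguments: {"type":"object","properties":{"rows":{"type":"array","items":{"type":"array","items":{"type":"number"}}}},"required":["rows"]}

```bash
ls; mkdir -p pics
python3 - <<'E'
from cell import manip,get_image,calibration
import cv2
for n in("scene","top"):
    cv2.imwrite(f"pics/{n}0.png",get_image(n)); print(n,calibration(n))
s=manip.read_state();print(s,manip.hold_point_z)
E
```

```text
pics
scene {'fx': 531.7526804770418, 'fy': 531.7526804770418, 'cx': 322.06612121560056, 'cy': 240.05812293666906, 'dist': array([-0.06156913,  0.        ,  0.        ,  0.        ,  0.        ]), 'rvec': array([ 2.07742528, -1.60741872,  0.47210075]), 'tvec': array([-0.14152374,  0.48507539,  0.98113468])}
top {'fx': 510.37129846623276, 'fy': 510.37129846623276, 'cx': 325.108393415174, 'cy': 239.33674296935092, 'dist': array([-0.03070824,  0.        ,  0.        ,  0.        ,  0.        ]), 'rvec': array([ 2.11364244, -2.15902151,  0.20651464]), 'tvec': array([0.00424815, 0.54618113, 1.04840859])}
{'time': 0.1, 'qpos': array([-1.27170609,  0.60006308, -0.00251066,  1.60004321,  0.00176617,
        0.94293051, -0.07980902]), 'joint_vel': array([-0.00113369, -0.00148291,  0.00099511, -0.00285595,  0.00016234,
        0.00049754,  0.00122261]), 'tau': array([ 4.79545357e-03, -7.77990389e+01,  1.56991839e+00, -2.58623224e+01,
        1.26624791e-02,  5.49521239e-03, -5.20017318e-05]), 'ee_pos': array([0.26594662, 0.67400085, 0.2304932 ]), 'orientation': array([-7.27653172e-05,  1.86790170e-01,  9.82399569e-01, -7.17309959e-04]), 'contact_force': array([ 0.00746497, -0.55382923,  0.34752334]), 'ft_torque': array([-0.03579731,  0.05319213,  0.03853044]), 'grip_force': 0.0, 'width': 1.0021889990983022} 0.0187
```

View pics/scene0.png

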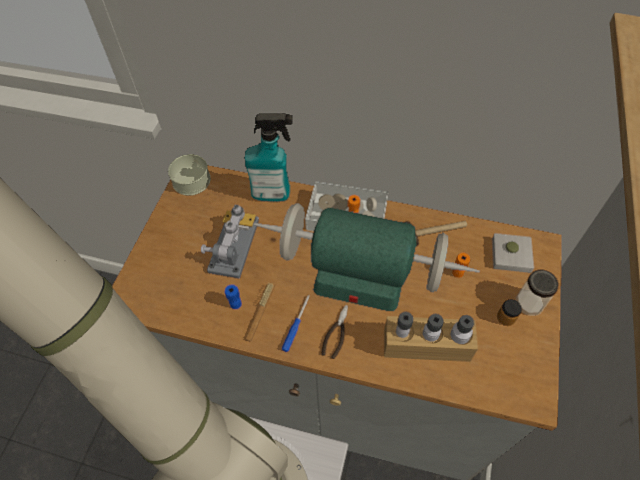

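View pics/top0.png

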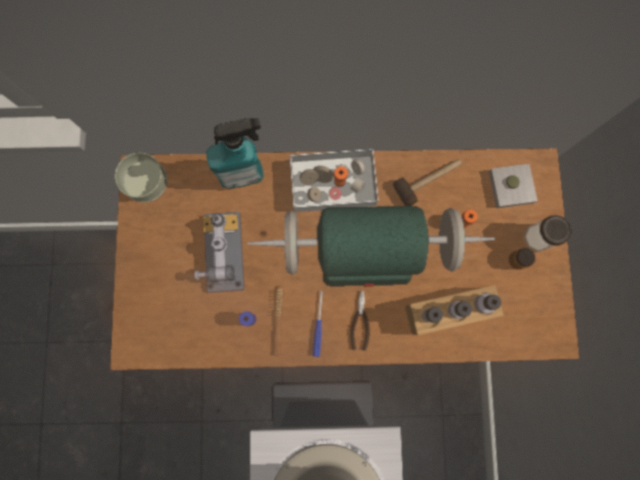

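The top view shows the clamp at (222,250) with the hinge near (215,272) and the pin head at (198,274) on its left. The rack is at (457,310) with sockets at (433,315), (460,309) and (488,302). The motor stands between them.
Look-alikes for the small socket: blue at (247,318), orange at (341,175) and orange at (470,216). All three are excluded, since the wanted sockets are the grey ones with dark adapters standing in the rack. A close crop comes next.

```bash
cat > h.py <<'E'
import numpy as np,cv2
from cell import manip,get_image,calibration
def cam(n):
    c=calibration(n);K=np.array([[c['fx'],0,c['cx']],[0,c['fy'],c['cy']],[0,0,1]])
    return K,np.array(c['dist']),cv2.Rodrigues(np.array(c['rvec']))[0],np.array(c['tvec'])
def ray(n,p):
    K,d,R,t=cam(n);u=cv2.undistortPoints(np.array([[p]],float),K,d)[0,0]
    return -R.T@t,R.T@np.array([u[0],u[1],1])
def onz(n,p,z):
    o,v=ray(n,p);return o+v*(z-o[2])/v[2]
def two(ps,pt):
    A=[];b=[]
    for n,p in(("scene",ps),("top",pt)):
        o,v=ray(n,p);v=v/np.linalg.norm(v);P=np.eye(3)-np.outer(v,v);A.append(P);b.append(P@o)
    return np.linalg.lstsq(np.vstack(A),np.hstack(b),rcond=None)[0]
def proj(n,X):
    K,d,R,t=cam(n);return cv2.projectPoints(np.array(X,float).reshape(-1,3),R,t,K,d)[0][:,0]
def tile(im,x,y,w,h,W,H):
    return cv2.resize(im[y:y+h,x:x+w],(W,H),interpolation=cv2.INTER_CUBIC)
E
python3 - <<'E'
from h import *
s=cv2.imread('pics/scene0.png');t=cv2.imread('pics/top0.png')
a=np.hstack([tile(t,180,205,80,96,400,480)[:300+180],tile(s,190,195,80,96,400,480)])
cv2.imwrite('pics/c1.png',a)
b=np.vstack([tile(t,400,275,120,60,800,400)[:300+100],tile(s,375,305,120,60,800,400)])
cv2.imwrite('pics/c2.png',cv2.resize(b,(600,600)))
for n in("scene","top"):print(n,-cam(n)[2].T@cam(n)[3])
E
```

```text
scene [-0.09756928 -0.18780295  1.08312633]
top [0.35381165 0.01252079 1.1278976 ]
```

View pics/c1.png

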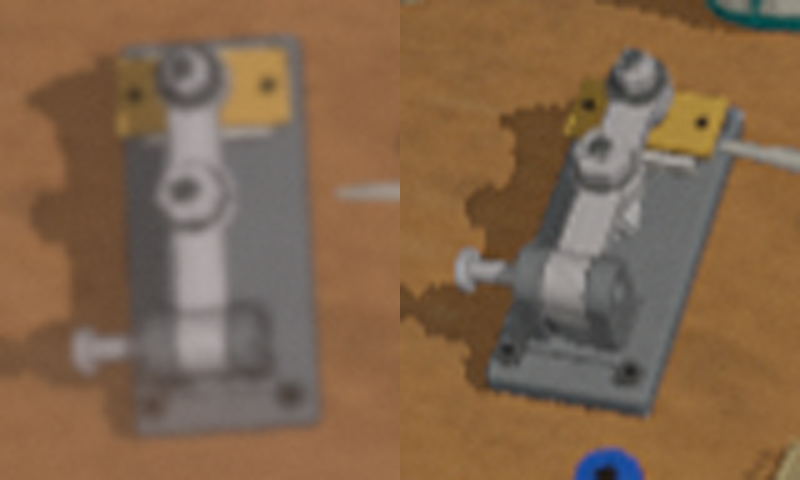

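View pics/c2.png

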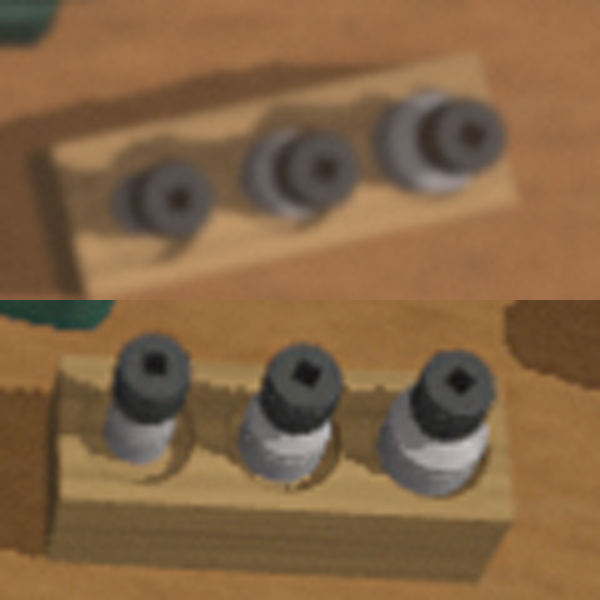

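The sockets in the rack run small, medium, large from left to right. In the top view their adapter tops are at (435,315), (465,309) and (494,302). The pin head's outer face is at (194.6,275) in the top view and (201.6,249.2) in the scene view. Now I'll measure these.

Run:
```python
from h import *
np.set_printoptions(precision=4,suppress=True)
T=lambda u,v:(180+u/5-.4,205+v/5-.4); S=lambda u,v:(190+(u-400)/5-.4,195+v/5-.4)
C=[onz("top",T(*p),.018) for p in((125,45),(300,38),(318,425),(137,435))]
print("base",np.array(C),[np.linalg.norm(C[i]-C[i-1]) for i in range(4)])
x=(C[0]+C[1]-C[2]-C[3])[:2];print("yaw",np.degrees(np.arctan2(x[1],x[0])), "centre",sum(C)/4)
print("pin",two(S(458,271),T(73,350)),"thread",two(S(600,145),T(185,188)),onz("top",T(185,188),.084),onz("scene",S(600,145),.084))
print("thread far",two(S(636,67),T(186,68)))
T=lambda u,v:(400+u/5-.4,275+v/5-.4); S=lambda u,v:(375+u/5-.4,305+(v-300)/5-.4)
for a,b in(((177,198),(155,364)),((325,170),(305,372)),((471,135),(460,380))):
    print("sock",two(S(*b),T(*a)),onz("top",T(*a),.13),onz("scene",S(*b),.13))
R=[onz("top",T(*p),.07) for p in((50,150),(475,52),(518,198),(88,295))]
print("rack",np.array(R),sum(R)/4)
s=cv2.imread('pics/scene0.png');t=cv2.imread('pics/top0.png')
a=np.hstack([tile(t,205,208,24,48,300,600),tile(s,216,202,40,48,500,600)])
cv2.imwrite('pics/c3.png',a)
```

```text
base [[0.6151 0.259  0.018 ]
 [0.6167 0.1811 0.018 ]
 [0.4444 0.1722 0.018 ]
 [0.4417 0.2506 0.018 ]] [np.float64(0.1736172385622782), np.float64(0.07785606843450855), np.float64(0.17255190602933576), np.float64(0.0784214156145683)]
yaw 2.873777569100152 centre [0.5295 0.2157 0.018 ]
pin [0.4764 0.2719 0.0452] thread [0.5394 0.2185 0.0794] [0.5383 0.2183 0.084 ] [0.5367 0.2159 0.084 ]
thread far [0.5922 0.2207 0.0712]
sock [ 0.3797 -0.2175  0.1279] [ 0.3794 -0.2163  0.13  ] [ 0.379  -0.2181  0.13  ]
sock [ 0.389  -0.2752  0.1316] [ 0.3888 -0.2751  0.13  ] [ 0.3901 -0.2758  0.13  ]
sock [ 0.4014 -0.3348  0.1295] [ 0.401  -0.3338  0.13  ] [ 0.4015 -0.3355  0.13  ]
rack [[ 0.4018 -0.1784  0.07  ]
 [ 0.4383 -0.359   0.07  ]
 [ 0.3775 -0.3723  0.07  ]
 [ 0.3425 -0.1911  0.07  ]] [ 0.39   -0.2752  0.07  ]
```

View pics/c3.png

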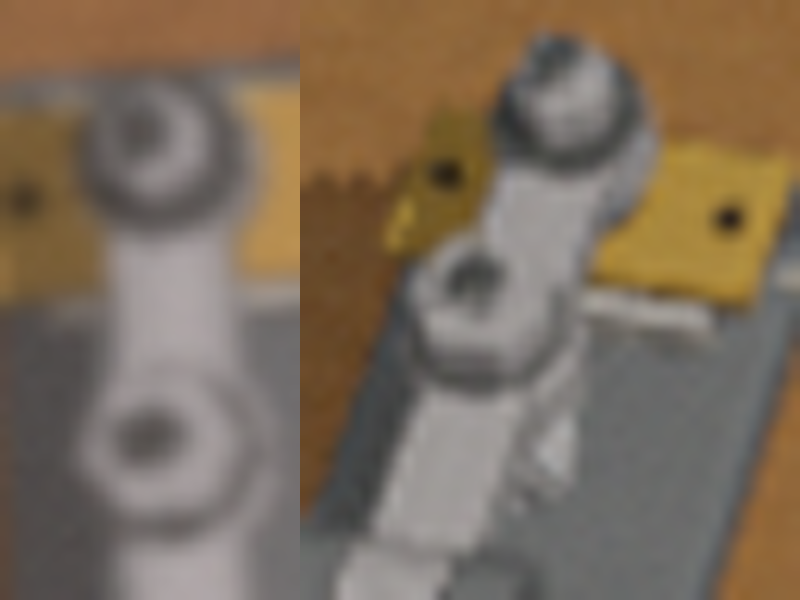

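The near nut in both crops is clearly the large one, about 24 mm across flats (near nut at (217,242.6) top, far nut smaller at (217,218)). The small socket will probably stop on it and the medium one should fit, but I'll still try small first. All positions agree with the given sizes. Pin first.

play_rows(
  rows=[
    [0,0.03,-0.05,0,6],
    [0,0.06,-0.1,0,12],
    [0,0.09,-0.15,0,18],
    [0,0.12,-0.2,0,24.4],
    [0,0.145,-0.25,0,24.4],
  ],
)

```text
time: 0.72
ee_pos: [0.4122, 0.4224, 0.231]
orientation: [-0.0, -0.026, 1.0, -0.0]
contact_force: [0.6, -0.2, -0.4]
width: 0.001
grip_force: 0.0
```

play_rows(
  rows=[
    [0,0.03,-0.05,-0.02,0],
    [0,0.058,-0.1,-0.06,0],
    [0,0.061,-0.112,-0.11,0],
    [0,0.061,-0.114,-0.15,0],
    [0,0.061,-0.114,-0.184,0],
  ],
)

```text
time: 1.35
ee_pos: [0.472, 0.3094, 0.0456]
orientation: [-0.0, -0.024, 1.0, -0.0]
contact_force: [-0.5, 0.4, -0.2]
width: -0.001
grip_force: 0.0
```

play_rows(
  rows=[
    [0,0,0,0,0],
  ],
)

```text
time: 1.48
ee_pos: [0.4708, 0.3094, 0.0451]
orientation: [-0.002, -0.025, 1.0, -0.001]
contact_force: [-0.3, -0.4, 0.5]
width: -0.001
grip_force: 0.0
```

play_rows(
  rows=[
    [0,0.002,-0.015,0.002,0],
    [0,0.003,-0.025,0.002,0],
    [0,0.003,-0.033,0.002,0],
    [0,0.003,-0.039,0.002,0],
    [0,0.004,-0.044,0.002,0],
  ],
)

```text
time: 2.1
ee_pos: [0.4777, 0.2708, 0.0511]
orientation: [0.003, -0.026, 1.0, 0.004]
contact_force: [-1.4, 14.9, 10.7]
width: 0.001
grip_force: 8.7
```

play_rows(
  rows=[
    [0,0,-0.003,0,0],
    [0,0,-0.005,0,0],
    [0,0,-0.007,0,0],
  ],
)

```text
time: 2.48
ee_pos: [0.4764, 0.2597, 0.0501]
orientation: [0.001, -0.025, 1.0, 0.001]
contact_force: [-0.4, 0.3, 0.2]
width: -0.001
grip_force: 0.3
```

play_rows(
  rows=[
    [0,0,-0.002,0,0],
    [0,0,-0.004,0,0],
    [0,0,-0.004,0,0],
  ],
)

```text
time: 2.85
ee_pos: [0.476, 0.2549, 0.0492]
orientation: [-0.0, -0.025, 1.0, -0.0]
contact_force: [-0.5, 0.1, 0.3]
width: 0.008
grip_force: 0.1
```

play_rows(
  rows=[
    [0,0,-0.002,0,0],
    [0,0,-0.003,0,0],
    [0,0,-0.003,0,0],
  ],
)

```text
time: 3.22
ee_pos: [0.4761, 0.2547, 0.0492]
orientation: [0.0, -0.026, 1.0, 0.001]
contact_force: [-1.7, 7.3, -0.3]
width: -0.001
grip_force: 3.9
```

Run:
```python
from h import *
print(manip.read_state()['contact_force'],manip.read_state()['ee_pos'])
s=get_image("scene");t=get_image("top")
cv2.imwrite('pics/c4.png',np.hstack([tile(t,180,240,60,60,300,300),tile(s,190,225,60,60,300,300)]))
```

```text
[-1.70264484  7.30365435 -0.31380196] [0.47605964 0.25466789 0.04924713]
```

View pics/c4.png

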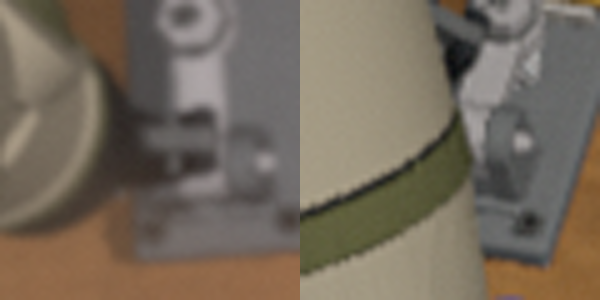

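The tool has stalled at y = 0.2547 (home was predicted at 0.2556), and the pin's tip shows at the far ear at (263,160) in the crop. I'll push a little harder to confirm.

play_rows(
  rows=[
    [0,0,-0.003,0,0],
    [0,0,-0.005,0,0],
    [0,0,-0.005,0,0],
  ],
)

```text
time: 3.7
ee_pos: [0.4761, 0.2543, 0.0494]
orientation: [0.001, -0.028, 1.0, 0.004]
contact_force: [-3.6, 20.8, -5.7]
width: -0.005
grip_force: 10.3
```

The pin is home: 21 N of push gives no more travel. Retreat, then go to the small socket.

play_rows(
  rows=[
    [0,-0.001,0.02,0,0],
    [0,-0.002,0.04,0.01,0],
    [0,-0.002,0.045,0.07,-10],
    [0.08,-0.002,0.03,0.13,-20],
    [0.08,-0.002,0,0.18,-30],
  ],
)

```text
time: 4.32
ee_pos: [0.474, 0.2486, 0.2322]
orientation: [0.0, 0.236, 0.972, 0.001]
contact_force: [0.3, 0.7, 0.4]
width: 0.415
grip_force: 0.0
```

Run:
```python
from h import *
s=manip.read_state();print(s['qpos'].round(2),s['ee_pos'],s['orientation'])
```

```text
[-0.62  0.37  0.05  2.04 -0.03  0.73  0.53] [0.47395556 0.24858945 0.23216223] [2.44617343e-04 2.36298343e-01 9.71680059e-01 9.47010404e-04]
```

play_rows(
  rows=[
    [0.08,-0.01,-0.05,0.02,-10],
    [0.08,-0.02,-0.11,0.03,-20],
    [0.08,-0.03,-0.17,0.03,-30],
    [0.08,-0.04,-0.23,0.03,-40],
    [0.08,-0.05,-0.29,0.03,-50],
  ],
)

```text
time: 4.95
ee_pos: [0.4236, -0.044, 0.2602]
orientation: [0.0, 0.626, 0.78, 0.001]
contact_force: [1.1, -0.0, 0.5]
width: 0.937
grip_force: 0.0
```

play_rows(
  rows=[
    [0.08,-0.01,-0.05,0,-1],
    [0.08,-0.02,-0.1,0,-1],
    [0.08,-0.035,-0.15,0,-1],
    [0.08,-0.045,-0.175,0,-1],
    [0.08,-0.045,-0.175,-0.03,-1],
  ],
)

```text
time: 5.58
ee_pos: [0.3795, -0.2199, 0.231]
orientation: [0.002, 0.632, 0.775, 0.001]
contact_force: [0.8, 0.6, -0.4]
width: 0.942
grip_force: 0.0
```

Run:
```python
from h import *
s=manip.read_state();print(s['qpos'].round(2),s['ee_pos'],s['orientation'],np.degrees(2*np.arctan2(s['orientation'][2],s['orientation'][1]))-90)
a=get_image("scene");t=get_image("top")
cv2.imwrite('pics/c5.png',np.hstack([tile(t,400,270,120,70,480,280),tile(a,375,285,120,80,480,320)[:280]]))
```

```text
[ 0.06  0.27  0.42  2.25 -0.18  0.65  0.82] [ 0.3794696  -0.21986412  0.2309637 ] [0.00216189 0.63170881 0.77520218 0.00093688] 11.647123720105299
```

View pics/c5.png

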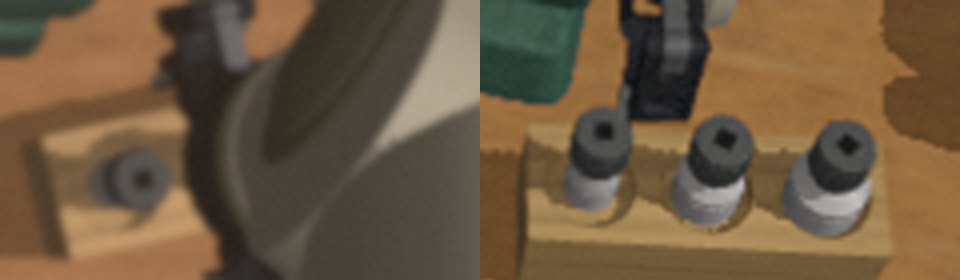

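The crop shows the gripper over the small socket (adapter at (140,178) in the top tile and (602,130) in the scene tile), aligned across the rack. Descend and grip.

play_rows(
  rows=[
    [0.07,0,0.002,-0.05,0],
    [0.07,0.001,0.002,-0.1,0],
    [0.07,0.001,0.003,-0.138,0],
    [0.07,0.001,0.003,-0.138,0],
    [0.02,0.001,0.003,-0.138,0],
  ],
)

```text
time: 6.3
ee_pos: [0.3808, -0.2147, 0.0926]
orientation: [0.0, 0.63, 0.776, 0.0]
contact_force: [-0.1, -0.3, 0.8]
width: 0.627
grip_force: 0.0
```

play_rows(
  rows=[
    [0.02,0,0,0,0],
    [0.02,0,0,0,0],
    [0.02,0,0,0,0],
    [0.02,0,0,0,0],
  ],
)

```text
time: 6.8
ee_pos: [0.381, -0.2148, 0.0928]
orientation: [0.001, 0.63, 0.776, 0.001]
contact_force: [-0.3, -0.7, 10.7]
width: 0.339
grip_force: 58.2
```

Gripped (28.9 mm). Lift and carry it to the clamp nut.

play_rows(
  rows=[
    [0.02,0,0,0.05,0],
    [0.02,0,0,0.1,0],
    [0.02,0.01,0.01,0.15,0],
    [0.02,0.02,0.05,0.175,0],
    [0.02,0.04,0.1,0.18,0],
  ],
)

```text
time: 7.42
ee_pos: [0.4205, -0.1143, 0.2741]
orientation: [0.002, 0.631, 0.776, 0.002]
contact_force: [1.2, -0.6, -2.1]
width: 0.336
grip_force: 59.7
```

play_rows(
  rows=[
    [0.02,0.015,0.06,0,0],
    [0.02,0.03,0.12,0,0],
    [0.02,0.045,0.18,0,0],
    [0.02,0.07,0.235,0,0],
    [0.02,0.095,0.285,0,0],
  ],
)

```text
time: 8.05
ee_pos: [0.5151, 0.1727, 0.2725]
orientation: [0.0, 0.63, 0.777, 0.001]
contact_force: [0.4, 0.3, -0.9]
width: 0.337
grip_force: 59.7
```

play_rows(
  rows=[
    [0.02,0.015,0.035,-0.03,0],
    [0.02,0.022,0.047,-0.08,0],
    [0.02,0.022,0.047,-0.11,0],
    [0.02,0.022,0.047,-0.13,0],
    [0.02,0.022,0.047,-0.13,0],
  ],
)

```text
time: 8.68
ee_pos: [0.5362, 0.2172, 0.1409]
orientation: [-0.0, 0.63, 0.776, -0.001]
contact_force: [-0.4, 0.0, -0.2]
width: 0.34
grip_force: 59.7
```

Run:
```python
from h import *
s=manip.read_state();print(s['qpos'].round(2),s['ee_pos'],s['contact_force'],s['width'],s['time'])
a=get_image("scene");t=get_image("top")
cv2.imwrite('pics/c6.png',np.hstack([tile(t,190,205,60,80,375,500),tile(a,200,175,60,80,375,500)]))
```

```text
[-0.67  0.56  0.28  2.03 -0.26  0.59 -0.01] [0.53622496 0.21719922 0.1408965 ] [-0.42255052  0.03246797 -0.22053008] 0.3402772849641151 8.675
```

View pics/c6.png

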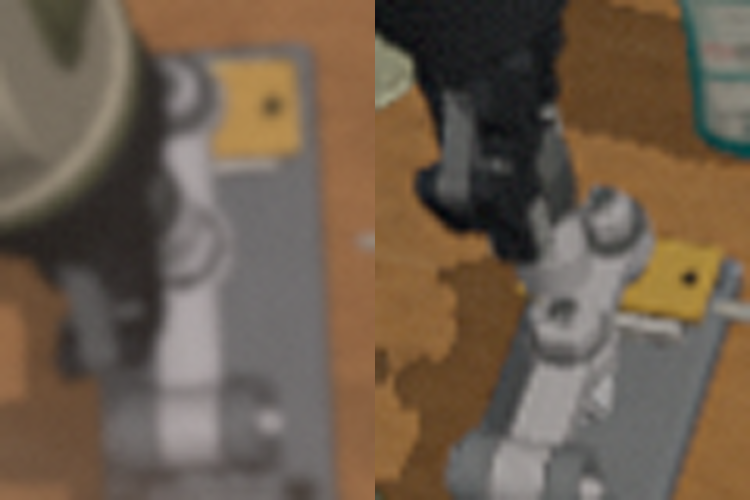

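Run:
```python
from h import *
for z in(.142,.11,.084,.067):
    p=proj("scene",[.5362,.2172,z])[0];print(z,375+(p[0]-200)*6.25,(p[1]-175)*6.25)
q=onz("scene",(200+(563-375)/6.25-.4,175+308/6.25-.4),.084);print(q)
```

```text
0.142 530.4770936118078 209.56098481406045
0.11 544.9422211066822 262.6284047168067
0.084 556.2527793115935 304.0746784863206
0.067 563.4436608272667 330.402980265403
[0.53597571 0.21543341 0.084     ]
```

The projection agrees with the image: the mouth is at (545,262) and the nut's thread end at (563,308), so it is over the nut. Lower it to touch.

play_rows(
  rows=[
    [0.02,0,-0.001,-0.012,0],
    [0.02,0,-0.001,-0.02,0],
    [0.02,0,-0.001,-0.025,0],
    [0.02,0,-0.001,-0.029,0],
    [0.02,0,-0.001,-0.033,0],
  ],
)

```text
time: 9.4
ee_pos: [0.5376, 0.2164, 0.1094]
orientation: [0.0, 0.63, 0.776, 0.001]
contact_force: [-11.3, -5.5, 52.1]
width: 0.336
grip_force: 64.9
```

play_rows(
  rows=[
    [0.02,0,0,-0.002,0],
    [0.02,0,0,-0.002,0],
  ],
)

```text
time: 9.65
ee_pos: [0.5377, 0.2164, 0.1095]
orientation: [0.0, 0.63, 0.776, 0.001]
contact_force: [-7.9, -3.1, 38.4]
width: 0.338
grip_force: 64.1
```

play_rows(
  rows=[
    [0.02,-0.001,0,0.002,6],
    [0.02,-0.001,0,0.002,12],
    [0.02,-0.001,0,0.001,18],
    [0.02,-0.001,0,0.001,24],
    [0.02,-0.001,0,0.001,30],
  ],
)

```text
time: 10.28
ee_pos: [0.5388, 0.217, 0.1097]
orientation: [0.002, 0.407, 0.914, 0.002]
contact_force: [0.9, -1.0, 18.0]
width: 0.339
grip_force: 61.8
```

play_rows(
  rows=[
    [0.02,0,0,0,-10],
    [0.02,0,0,0,-20],
    [0.02,0,0,0,-30],
  ],
)

```text
time: 10.65
ee_pos: [0.5386, 0.2175, 0.1097]
orientation: [0.001, 0.632, 0.775, 0.003]
contact_force: [-0.6, 0.2, 18.4]
width: 0.339
grip_force: 61.6
```

play_rows(
  rows=[
    [0.02,0,0,0,-6],
    [0.02,0,0,0,-12],
    [0.02,0,0,0,-18],
    [0.02,0,0,0,-24],
    [0.02,0,0,0,-30],
  ],
)

```text
time: 11.28
ee_pos: [0.5389, 0.2175, 0.1097]
orientation: [0.001, 0.811, 0.586, 0.003]
contact_force: [0.2, 1.2, 20.0]
width: 0.337
grip_force: 61.6
```

The small socket stays on the nut's top (TCP z 0.1097 against 0.098 if seated) through a full 60° sweep, so it does not fit. Return it to its hole.

play_rows(
  rows=[
    [0.02,0,0,0.05,8],
    [0.02,0,0,0.1,16],
    [0.02,-0.01,-0.02,0.15,24],
    [0.02,-0.025,-0.06,0.165,30],
    [0.02,-0.045,-0.11,0.165,30],
  ],
)

```text
time: 11.9
ee_pos: [0.4915, 0.106, 0.2737]
orientation: [0.001, 0.629, 0.777, 0.002]
contact_force: [0.4, -0.3, -1.2]
width: 0.336
grip_force: 61.0
```

play_rows(
  rows=[
    [0.02,-0.025,-0.055,0,0],
    [0.02,-0.045,-0.11,0,0],
    [0.02,-0.06,-0.17,0,0],
    [0.02,-0.075,-0.225,0,0],
    [0.02,-0.09,-0.275,0,0],
  ],
)

```text
time: 12.52
ee_pos: [0.4002, -0.1704, 0.2725]
orientation: [0.0, 0.63, 0.776, 0.0]
contact_force: [0.7, -0.5, -1.3]
width: 0.336
grip_force: 61.0
```

play_rows(
  rows=[
    [0.02,-0.015,-0.03,0,0],
    [0.02,-0.024,-0.048,-0.03,0],
    [0.02,-0.024,-0.048,-0.08,0],
    [0.02,-0.024,-0.048,-0.12,0],
    [0.02,-0.024,-0.048,-0.14,0],
  ],
)

```text
time: 13.15
ee_pos: [0.3762, -0.2164, 0.1305]
orientation: [-0.001, 0.63, 0.776, -0.001]
contact_force: [0.2, -0.2, -1.1]
width: 0.338
grip_force: 61.0
```

play_rows(
  rows=[
    [0.02,0.003,0,-0.015,0],
    [0.02,0.003,0,-0.027,0],
    [0.02,0.003,0,-0.034,0],
    [0.02,0.003,0,-0.038,0],
    [0.02,0.003,0,-0.038,0],
  ],
)

```text
time: 13.78
ee_pos: [0.3801, -0.2166, 0.0944]
orientation: [0.0, 0.63, 0.776, 0.0]
contact_force: [-0.6, 0.3, -1.4]
width: 0.337
grip_force: 61.0
```

play_rows(
  rows=[
    [0.02,0,0,-0.001,0],
    [0.02,0,0,-0.002,0],
    [0.02,0,0,-0.0025,0],
    [0.04,0,0,-0.002,0],
    [0.07,0,0,-0.002,0],
  ],
)

```text
time: 14.4
ee_pos: [0.3803, -0.2166, 0.0925]
orientation: [0.0, 0.63, 0.776, 0.0]
contact_force: [0.9, 0.0, -0.4]
width: 0.668
grip_force: 0.0
```

play_rows(
  rows=[
    [0.07,0,0,0,0],
    [0.07,0,0,0.03,0],
    [0.07,0,0,0.07,0],
    [0.07,0.009,-0.04,0.09,0],
    [0.07,0.009,-0.058,0.09,0],
  ],
)

```text
time: 15.02
ee_pos: [0.3907, -0.2764, 0.184]
orientation: [0.002, 0.63, 0.777, 0.0]
contact_force: [0.6, 1.4, -0.9]
width: 0.819
grip_force: 0.0
```

play_rows(
  rows=[
    [0.07,0,0,0,0],
    [0.07,0,0,0,0],
  ],
)

```text
time: 15.28
ee_pos: [0.3886, -0.2738, 0.1819]
orientation: [-0.001, 0.63, 0.776, 0.0]
contact_force: [-0.1, 0.8, -0.8]
width: 0.818
grip_force: 0.0
```

Run:
```python
from h import *
s=manip.read_state();print(s['qpos'].round(2),s['ee_pos'],s['contact_force'],s['width'],s['time'])
a=get_image("scene");t=get_image("top")
cv2.imwrite('pics/c7.png',np.hstack([tile(t,400,270,100,70,400,280),tile(a,375,295,100,70,400,280)]))
```

```text
[ 0.15  0.41  0.47  2.23 -0.34  0.57  1.09] [ 0.38860391 -0.27375966  0.18185513] [-0.11335897  0.76968481 -0.76510294] 0.8175163149656691 15.275
```

View pics/c7.png

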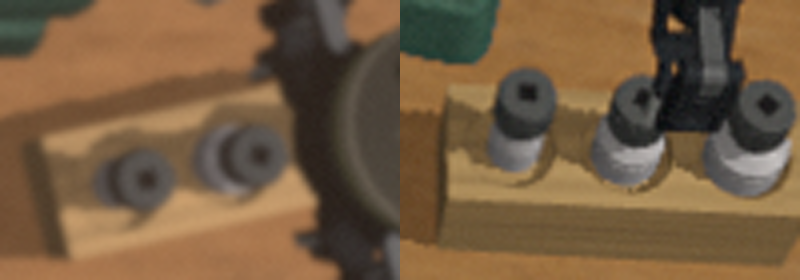

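The small socket stands upright in its hole at (525,95), and the gripper is over the medium one at (635,100). Grip the medium.

play_rows(
  rows=[
    [0.07,0.001,-0.001,-0.05,0],
    [0.07,0.001,-0.0015,-0.088,0],
    [0.07,0.001,-0.0015,-0.089,0],
    [0.02,0.001,-0.0015,-0.089,0],
    [0.02,0.001,-0.0015,-0.089,0],
  ],
)

```text
time: 16.0
ee_pos: [0.3907, -0.2763, 0.0946]
orientation: [0.001, 0.63, 0.776, 0.0]
contact_force: [1.1, 0.0, 1.2]
width: 0.401
grip_force: 0.0
```

play_rows(
  rows=[
    [0.02,0,0,0,0],
    [0.02,0,0,0,0],
    [0.02,0,0,0,0],
  ],
)

```text
time: 16.38
ee_pos: [0.3907, -0.2763, 0.0947]
orientation: [0.001, 0.63, 0.776, 0.0]
contact_force: [-2.1, 1.4, 6.5]
width: 0.336
grip_force: 58.5
```

play_rows(
  rows=[
    [0.02,0,0,0.05,0],
    [0.02,0,0,0.1,0],
    [0.02,0.005,0.02,0.15,0],
    [0.02,0.015,0.07,0.175,0],
    [0.02,0.03,0.125,0.18,0],
  ],
)

```text
time: 17.0
ee_pos: [0.4206, -0.1504, 0.2758]
orientation: [0.002, 0.631, 0.776, 0.002]
contact_force: [2.6, 0.2, -3.0]
width: 0.334
grip_force: 60.1
```

play_rows(
  rows=[
    [0.02,0.015,0.06,0,0],
    [0.02,0.03,0.12,0,0],
    [0.02,0.045,0.18,0,0],
    [0.02,0.065,0.235,0,0],
    [0.02,0.085,0.29,0,0],
  ],
)

```text
time: 17.62
ee_pos: [0.5051, 0.141, 0.2743]
orientation: [0.0, 0.63, 0.777, 0.001]
contact_force: [0.7, -0.9, -1.6]
width: 0.334
grip_force: 60.1
```

play_rows(
  rows=[
    [0.02,0.015,0.04,0,0],
    [0.02,0.03,0.075,-0.05,0],
    [0.02,0.032,0.078,-0.1,0],
    [0.02,0.032,0.078,-0.135,0],
    [0.02,0.032,0.078,-0.135,0],
  ],
)

```text
time: 18.25
ee_pos: [0.5355, 0.2165, 0.1369]
orientation: [-0.001, 0.63, 0.777, -0.002]
contact_force: [0.3, 0.6, -1.2]
width: 0.336
grip_force: 60.0
```

Run:
```python
from h import *
s=manip.read_state();print(s['qpos'].round(2),s['ee_pos'],s['contact_force'],s['width'],s['time'])
a=get_image("scene");t=get_image("top")
cv2.imwrite("pics/m_scene.png",a)
# metric plan view of the nut-top plane z=.079, x up, y left, 0.1 mm... 10 px/mm
def plan(im,z,h=.022,k=10):
    n=int(2*h*1000*k);g=np.mgrid[0:n,0:n];X=np.stack([.537+h-g[0]/k/1000,.2165+h-g[1]/k/1000,np.full((n,n),z)],-1).reshape(-1,3)
    m=proj("scene",X).reshape(n,n,2).astype(np.float32);return cv2.remap(im,m[...,0],m[...,1],cv2.INTER_CUBIC)
cv2.imwrite("pics/c8.png",cv2.resize(np.hstack([plan(cv2.imread("pics/scene0.png"),.079),plan(a,.079)]),(800,400)))
```

```text
[-0.74  0.58  0.38  2.04 -0.37  0.59  0.1 ] [0.53554128 0.21649325 0.1369225 ] [ 0.32675729  0.55572475 -1.1933751 ] 0.3356613584701681 18.25
```

View pics/c8.png

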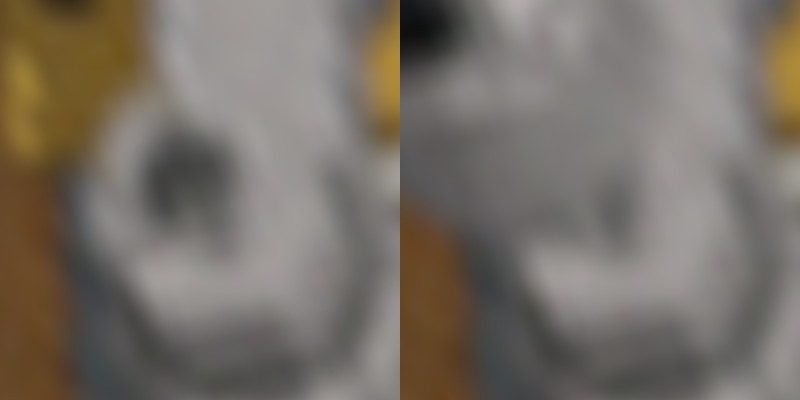

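The rectified crop is too blurred for an exact yaw. The near flat's edge runs roughly level at (225,315), so a flat lies square to about world x. I'll find the rest by touch: lower to contact, then sweep the yaw with light pressure.

play_rows(
  rows=[
    [0.02,0.001,0,-0.012,0],
    [0.02,0.001,0,-0.019,0],
    [0.02,0.001,0,-0.023,0],
    [0.02,0.001,0,-0.026,0],
    [0.02,0.001,0,-0.027,0],
  ],
)

```text
time: 18.98
ee_pos: [0.5381, 0.2168, 0.1111]
orientation: [-0.0, 0.63, 0.776, -0.0]
contact_force: [0.1, -0.6, -1.5]
width: 0.333
grip_force: 60.0
```

play_rows(
  rows=[
    [0.02,0,0,-0.001,0],
    [0.02,0,0,-0.001,0],
  ],
)

```text
time: 19.23
ee_pos: [0.5384, 0.2169, 0.1104]
orientation: [0.0, 0.63, 0.776, 0.0]
contact_force: [0.7, -1.0, -1.6]
width: 0.335
grip_force: 60.0
```

play_rows(
  rows=[
    [0.02,-0.0005,0,-0.001,0],
    [0.02,-0.0005,0,-0.002,0],
    [0.02,-0.0005,0,-0.003,0],
    [0.02,-0.0005,0,-0.004,0],
  ],
)

```text
time: 19.73
ee_pos: [0.5385, 0.217, 0.1065]
orientation: [0.001, 0.63, 0.776, 0.001]
contact_force: [5.4, 1.0, 1.3]
width: 0.333
grip_force: 60.3
```

play_rows(
  rows=[
    [0.02,0,0,0,0],
  ],
)

```text
time: 19.85
ee_pos: [0.5385, 0.217, 0.1064]
orientation: [0.001, 0.63, 0.776, 0.001]
contact_force: [5.0, 0.1, -0.4]
width: 0.332
grip_force: 60.2
```

It is already going over the nut without a sweep. Ease the sideways load and continue.

play_rows(
  rows=[
    [0.02,0.001,0,-0.002,0],
    [0.02,0.001,0,-0.004,0],
    [0.02,0.001,0,-0.006,0],
    [0.02,0.001,0,-0.007,0],
    [0.02,0.001,0,-0.008,0],
  ],
)

```text
time: 20.48
ee_pos: [0.5388, 0.217, 0.0995]
orientation: [-0.0, 0.63, 0.776, 0.0]
contact_force: [-1.5, -1.6, 27.0]
width: 0.337
grip_force: 62.8
```

play_rows(
  rows=[
    [0.02,0,0,-0.001,0],
    [0.02,0,0,-0.002,0],
    [0.02,0,0,-0.002,0],
  ],
)

```text
time: 20.85
ee_pos: [0.5389, 0.217, 0.0993]
orientation: [-0.0, 0.63, 0.776, 0.001]
contact_force: [-5.0, -1.6, 39.7]
width: 0.332
grip_force: 64.6
```

play_rows(
  rows=[
    [0.02,0,0,0.002,0],
    [0.02,0,0,0.002,0],
    [0.02,0,0,0.002,0],
  ],
)

```text
time: 21.22
ee_pos: [0.5388, 0.2169, 0.0995]
orientation: [-0.0, 0.63, 0.776, 0.001]
contact_force: [0.0, -1.8, 17.6]
width: 0.337
grip_force: 61.6
```

```bash
python3 -c "
from cell import manip
print(manip.close_job())"
```

```text
the job is handed in; nothing more can be done
None
```

I pushed the hinge pin home, tried the small socket (it stopped on the nut's top) and put it back upright in its rack hole, and handed the job in at about 21 s still holding the medium socket upright and fully down on the clamp nut.

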